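Make up two bench kits from the stock

TASK

Make up the two kits from the stock on the desk in front of you. The tray with the long slot gets the middle-sized reagent bottle in its far, narrower pocket, one petri dish in its near, wider pocket (near the robot) and the marker in the slot; the tray with only two pockets gets the smallest bottle in its far, narrower pocket and the other petri dish in its near, wider one. Put everything down flat or upright inside its pocket, clear of the lips, keep the bottles upright throughout, and leave the largest bottle where it stands.

Things in the scene. Friction and masses are not known exactly. Their poses are not given: they have to be found in the camera images.
- tray_three: Fixed grey tray 130x158 mm (x by y), floor 3 mm, ribs and lips 4 mm thick, tops 8 mm over the desk. Origin: centre of underside; x to the left, y towards the robot. Inside sizes, centres (mm): slot on its right 40x150 at (-41,0); near wide pocket 78x78 at (22,36); far narrow pocket 78x68 at (22,-41). Finger notches to the floor: right lip y -20..20, rib by slot y -20..54, left lip y 14..58.
- tray_two: Fixed grey tray 86x150 mm (x by y), floor 3 mm, ribs and lips 4 mm thick, tops 8 mm over the desk. Origin: centre of underside; x to the left, y towards the robot. Two pockets, no slot. Inside sizes, centres (mm): near wide pocket 78x78 at (0,32); far narrow pocket 78x60 at (0,-41). Finger notches to the floor: left and right lip y 10..54.
- bottle_medium: middle-sized reagent bottle of the three, white body 50 mm in diameter, straight up to about 80 mm, 115 mm high with its cap, about 0.2 kg, standing in the stock. Origin: centre of its underside; z up along the bottle. Grip the straight round body, not the cap.
- bottle_small: smallest reagent bottle of the three, white body 40 mm in diameter, straight up to about 60 mm, 85 mm high with its cap, about 0.16 kg, standing in the stock. Origin: centre of its underside; z up along the bottle. Grip the straight round body, not the cap.
- bottle_large: largest reagent bottle, brown, 62 mm in diameter and 150 mm high with its cap, standing at the right end of the stock; belongs to no kit and stays where it is. Origin: centre of its underside; z up.
- dish_1: lidded petri dish, a disc 58 mm in diameter and 15 mm high with pink medium in it, lying flat on the desk in the stock; same size as the other dish and interchangeable with it. Origin: centre of its underside; z up.
- dish_2: lidded petri dish, a disc 58 mm in diameter and 15 mm high with tan medium in it, lying flat on the desk in the stock; same size as the other dish and interchangeable with it. Origin: centre of its underside; z up.
- marker_mid (a point): capped marker pen, white with a red cap, 135 mm long and about 16 mm thick, lying on the desk in the stock. This point is its middle, 8 mm over what it lies on; y runs along the pen.
There are look-alikes about, which are no part of the job. Leave any blue, orange or red look-alike of the dish_1 alone.

How it is judged:
By the outcome, as a careful person would: the job done as asked, in the order asked, and still so for the second after the job is handed in, with the robot touching nothing.
It also fails if it takes over 131 s, if anything falls off the work surface, if the arm or the gripper's body presses on something with over 40 N, if the wrist force passes 120 N, or if a joint passes its speed limit or range.

ROBOT

A 6-joint arm with a two-finger parallel gripper is mounted at the origin on a cart in front of the work surface, level with it; the furniture and walls round the work are solid. World frame = base frame: x ahead of the robot, y to its left, z up, the work surface at z = 0. Lengths are in mm, angles in degrees, forces in N, time in s.
With the tool pointing down it reaches from about 350 to 850 mm from the base axis. Payload 8.1 kg.
Tool frame: the origin (TCP) lies midway between the tips of the shut fingers; the grasp point (between the pads) lies 19 mm behind it (r.grasp_offset is the distance from the TCP to the grasp point, in mm); z points along the fingers, x is the direction in which the jaws open and shut, and the axes are right-handed (so a half turn about z gives the same grasp; the last joint's range is limited). The gripper opens to 85 mm and grips with 20 to 120 N. Pads are 22 mm wide; open, the fingers measure 114 mm over their backs; the gripper's body (76 mm by 85 mm) begins 54 mm behind the grasp point. The pads swing forward as they close: fully open they stand 13 mm farther back than shut.
Start: joints at [69.362, 7.471, 85.268, -0, 87.261, -4.893], TCP at [162.791, 577.498, 205.192] pointing down, gripper open.
Joint ranges: [-169.43, 169.43], [-51.17, 129.36], [1.28, 143.12], [-76.62, 256.62], [0, 156.53], [-152.29, 152.29]. Speed limits (degrees/s): [136.94, 136.94, 159.86, 180, 180, 180].

INTERFACE

Orientations are given as [roll, pitch, yaw] about the fixed x, y, z axes, in that order (R = Rz(yaw) Ry(pitch) Rx(roll)).
In Python, from bench import r, optics, hand_in gives the robot as it stands.
- The arm moves only by the shell command python3 -m pendant 'ROWS' [FORCE]. ROWS is JSON, a list of rows, each a list of 5 numbers: the opening, from 0 (shut) to 1 (fully open), then the shift along the tool's x, y, z in mm, then the turn about the tool's z in degrees. A call has 1 to 10 rows; each row shifts and turns the commanded pose from where the row before left it, along the tool's axes as they then stand; what a row does not reach is not made up. A row lasts 1/10 s, in which the tool goes at most 50 mm and 8.59 degrees, less where a joint would pass 70% of its speed; a pose out of reach is approached as far as the arm can. A call with a gripper value outside its range is refused whole. The fingers move at their own pace and stop on an object; FORCE is the grip in N (left out, the last holds). Time passes only in rows, so rows that do not move let the fingers close. It gives the time, the measured TCP pose, the force and the opening at its end, in the units of the state.
- r.sense(): the state, without advancing time (a new reading comes with each control period).
- optics.snapshot(name): name is "scene" or "top" or "wrist"; returns (picture, depth): 420x560x3 uint8, blue, green, red; 420x560 float32, mm along the optical axis (not along the pixel's ray), 0 where there is no reading.
- optics.camera_params(name): a dict with "camera_matrix" (3x3 intrinsics, pixels), "eye" and "orientation" of the camera in the world. Camera axes: x right, y down, z forward; pixel columns grow to the right and rows downward; lengths in mm; the calibration is good to about 2 mm. A picture is of the moment at which its call begins: read the wrist's pose just before it. camera_params takes no time and is no camera call; for the wrist camera it gives the pose at the moment of the call.
- hand_in(): hands the job in, once; it reports no verdict.
Trained networks look in the newest picture that a camera, given by its name, has taken for a name from the list of things; names that differ only in an ending like _2 or _b are one class to them, and where a whole thing is asked for, a point or a joint stands for the part that bears it (a point fixed in the world has none). Each returns a list of dicts, best first, with "score" (0 to 1); they miss things now and then, are a little off and sometimes report something else, mostly with a low value. They report only what shows in the picture. A call takes as long as a camera call. They do not tell look-alikes from the thing itself.
- optics.search_frame(camera, query): "at" ([x, y, z] in mm, in world coordinates, good to about 4 mm: the middle of the surface that is visible of it).
The state is a dict: "time": time; "joint_pos": joint angles; "qd": joint speeds; "joint_efforts": joint torques, N m; "tool_pos": TCP position; "tcp_rot": TCP orientation; "ft_force": force on the tool from outside, world axes, zero at the start; "wrist_torque": the same for the moment, N m; "finger_gap": finger opening in mm.
Only numpy, scipy, OpenCV 4.12 (cv2) and the standard library are available. Lean on these libraries where they do the work, as an engineer would, in place of code of your own. Each camera call takes 0.05 s, during which the arm holds its last target. There are 200 camera calls.

## Working session

There is one attempt and no reset: what is moved stays moved. The work goes in short steps, Python scripts to look and compute and a shell command to move; the robot and the scene stay as the last step left them, time stands still between calls to the robot, and variables do not carry over. Pictures are saved under pics/ and viewed, about 12 in all and at most 16, crops included, and the job is handed in when it is done.

```bash
mkdir -p pics; ls; cat > h.py <<'E'
import numpy as np, cv2
from bench import r, optics, hand_in
from scipy.spatial.transform import Rotation as R
def snap(n,f=None):
    im,d=optics.snapshot(n)
    if f: cv2.imwrite('pics/'+f,im)
    return im,d
def cam(n):
    p=optics.camera_params(n); return p
E
python3 - <<'E'
from h import *
s=r.sense(); print({k:np.round(v,2).tolist() for k,v in s.items()})
for n in ['top','scene']:
    snap(n,n+'1.png'); print(cam(n))
    for q in ['tray_three','tray_two','bottle_medium','bottle_small','bottle_large','dish_1','marker_mid']:
        for o in optics.search_frame(n,q): print(n,q,np.round(o['at'],0),round(o['score'],2))
E
```

```text
pics
{'time': 0.0, 'joint_pos': [69.36, 7.51, 85.33, -0.0, 87.26, -4.89], 'qd': [-0.06, -0.11, 0.05, -0.05, 0.04, 0.03], 'joint_efforts': [0.0, -56.94, -50.05, -0.0, 0.02, -0.0], 'tool_pos': [162.6, 576.93, 204.16], 'tcp_rot': [-179.99, 0.1, 74.25], 'ft_force': [-0.45, -0.2, -0.08], 'wrist_torque': [0.01, 0.02, 0.01], 'finger_gap': 85.83}
{'camera_matrix': array([[422.67495192,   0.        , 277.40505821],
       [  0.        , 422.67495192, 202.43137499],
       [  0.        ,   0.        ,   1.        ]]), 'eye': array([ 391.58725658,   52.89106286, 1240.31657995]), 'orientation': array([-167.9265497 ,   -0.19138916,  -86.54696795])}
top tray_three [492. 234.   5.] 0.82
top tray_three [522. -40.  88.] 0.51
top tray_two [508. 384.   4.] 0.95
top bottle_medium [523. -44.  87.] 0.54
top bottle_small [418. -40.  60.] 0.54
top bottle_large [ 436. -253.  110.] 0.98
top dish_1 [412.  88.  18.] 0.81
top dish_1 [456. 528.  15.] 0.77
top dish_1 [838. 172.  14.] 0.72
top dish_1 [ 455. -385.   13.] 0.69
top dish_1 [ 548. -157.   15.] 0.55
top marker_mid [537.  88.   8.] 0.66
{'camera_matrix': array([[529.57009269,   0.        , 271.63722691],
       [  0.        , 529.57009269, 213.10792747],
       [  0.        ,   0.        ,   1.        ]]), 'eye': array([ 7.99420734e-01, -1.16268696e+03,  6.26484044e+02]), 'orientation': array([-1.12426857e+02, -6.87393742e-02, -2.73875269e+01])}
scene tray_three [493. 230.   5.] 0.73
scene tray_two [504. 387.  -0.] 0.74
scene tray_two [411.  78.  15.] 0.44
scene bottle_medium [517. -57.  72.] 0.83
scene bottle_medium [ 430. -292.   81.] 0.25
scene bottle_large [ 431. -292.   83.] 0.66
scene dish_1 [ 414. -168.   16.] 0.83
scene dish_1 [406.  75.  14.] 0.71
scene dish_1 [ 449. -393.   10.] 0.64
scene dish_1 [452. 507.  16.] 0.54
scene marker_mid [ 414. -168.   14.] 0.15
```

```bash
python3 - <<'E'
import cv2
cv2.imwrite('pics/top1b.png',cv2.resize(cv2.imread('pics/top1.png'),(800,600),interpolation=cv2.INTER_CUBIC))
E
```

```text
(no output)
```

View pics/top1b.png

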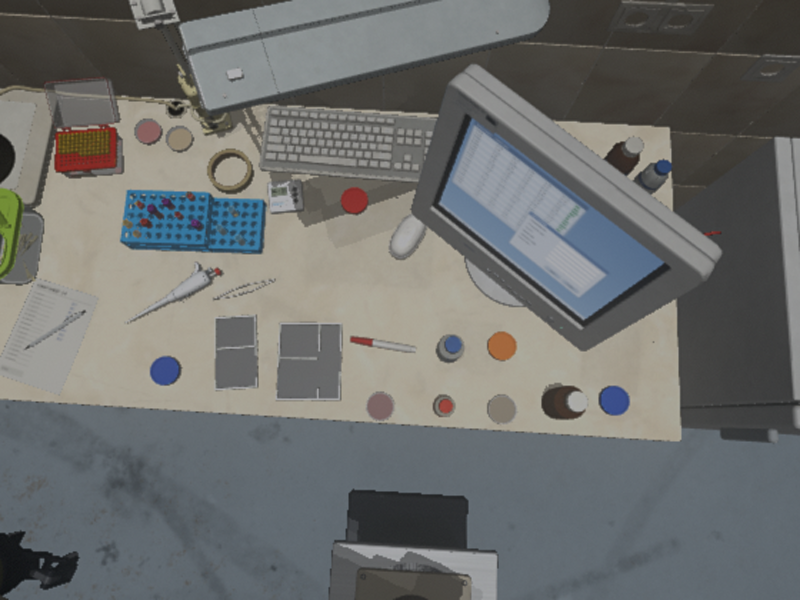

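View pics/scene1.png

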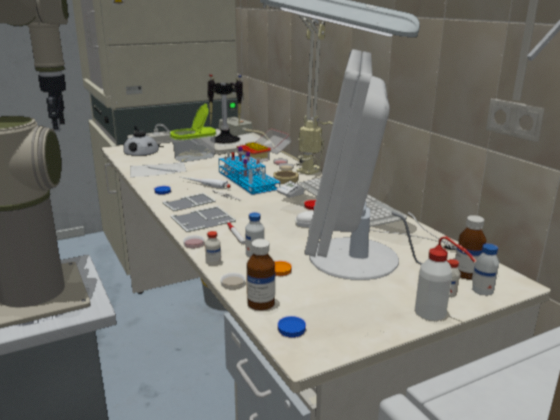

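The stock in the top view: pink dish (380,406), tan dish (502,408), marker (383,345), medium blue-cap bottle (450,347), small red-cap bottle (444,405), and the brown large bottle (565,402). The look-alikes are blue (165,370; 614,401), orange (502,346) and red (355,200). There are also pink/tan discs far back at (148,130) and (178,138), and more bottles behind the monitor. The monitor overhangs the stock from the right, so I'll measure its height as well as the object poses.

```bash
cat >> h.py <<'E'
def cloud(n,d):
    p=cam(n); K=p['camera_matrix']; v,u=np.mgrid[:420,:560]
    P=np.dstack([(u-K[0,2])*d/K[0,0],(v-K[1,2])*d/K[1,1],d])
    W=P@R.from_euler('xyz',p['orientation'],degrees=True).as_matrix().T+p['eye']
    W[d<=0]=np.nan
    return W
def proj(n,X):
    p=cam(n); K=p['camera_matrix']
    c=(np.atleast_2d(X)-p['eye'])@R.from_euler('xyz',p['orientation'],degrees=True).as_matrix()
    return np.c_[K[0,0]*c[:,0]/c[:,2]+K[0,2],K[1,1]*c[:,1]/c[:,2]+K[1,2]]
def clusters(W,zlo,zhi,box,amin=15):
    m=((W[...,2]>zlo)&(W[...,2]<zhi)&(W[...,0]>box[0])&(W[...,0]<box[1])&(W[...,1]>box[2])&(W[...,1]<box[3])).astype(np.uint8)
    n,l=cv2.connectedComponents(m)
    for i in range(1,n):
        q=W[l==i]
        if len(q)<amin: continue
        (c,sz,a)=cv2.minAreaRect(q[:,:2].astype(np.float32))
        yield len(q),np.round(c,1),np.round(sz,1),round(a,1),np.round(np.percentile(q[:,2],[5,50,95]),1)
E
python3 - <<'E'
from h import *
im,d=snap('top'); W=cloud('top',d)
b=(330,680,-480,620)
print('desk z',np.nanmedian(W[(W[...,0]>380)&(W[...,0]<600)&(W[...,1]>0)&(W[...,1]<200)][:,2]))
for lo,hi in [(4,11),(10,25),(45,75),(75,100),(100,170)]:
    print('z',lo,hi)
    for c in clusters(W,lo,hi,b): print(*c)
m=W[W[...,2]>60]; m=m[m[:,0]>400]
for y in range(-250,150,25):
    q=m[(abs(m[:,1]-y)<13)&(m[:,0]>560)]
    if len(q): i=q[:,0].argmin(); print('mon y',y,np.round(q[i]),'maxz',round(q[:,2].max()))
# gray trays
hsv=cv2.cvtColor(im,cv2.COLOR_BGR2HSV)
t=((hsv[...,1]<40)&(hsv[...,2]<140)&(abs(W[...,2])<20)&(W[...,0]>380)&(W[...,0]<620)&(W[...,1]>150)&(W[...,1]<450)).astype(np.uint8)
t=cv2.morphologyEx(t,cv2.MORPH_CLOSE,np.ones((5,5)))
n,l,st,ce=cv2.connectedComponentsWithStats(t)
for i in range(1,n):
    if st[i,4]>300: q=W[l==i]; print('tray',st[i,4],cv2.minAreaRect(q[~np.isnan(q[:,0])][:,:2].astype(np.float32)))
E
```

```text
desk z 1.0913838694864353
z 4 11
49 [ 650.4 -132.9] [86.2 20.2] 60.6 [ 5.4  8.9 10.9]
413 [528.9 389.2] [108.3  90. ] 7.7 [4.2 5.9 9.8]
345 [521.4 210.1] [ 76.6 118.5] 87.4 [4.2 5.7 9.4]
62 [542.3 291.1] [56.4 32.1] 3.3 [4.2 6.  9.6]
28 [565.  255.6] [15.1 29.7] 3.0 [ 4.6  6.8 10.4]
175 [511.5 270.2] [78.7 59.2] 3.0 [4.1 5.6 9.5]
17 [524.3 249.2] [13.7 26.9] 80.0 [4.1 5.2 7.3]
16 [527.4 235.5] [10.6 25.5] 57.1 [4.1 5.8 7.9]
20 [478.2 368.9] [12.9 25.4] 51.1 [4.3 5.4 8.2]
63 [452.6 176.6] [26.3 67.5] 83.8 [ 4.2  6.2 10.3]
78 [447.2 376. ] [31.9 61.5] 9.7 [4.1 5.8 9.5]
165 [441.8 256.1] [55.9 82.9] 13.4 [4.2 5.7 8.7]
18 [461.1 209.3] [22.1 10. ] 31.8 [4.1 5.5 7.4]
25 [436.2 410.9] [20.7 17.7] 7.3 [4.5 6.8 9.3]
20 [442.6 344.4] [14.4 17.6] 1.4 [ 4.8  6.6 10.3]
16 [423.  231.8] [10.1 25.7] 10.9 [4.9 7.1 8.7]
z 10 25
362 [614.9 515.4] [ 50.  194.2] 46.1 [12.6 19.7 24.6]
253 [ 655.4 -147.7] [111.6  32.1] 54.3 [10.7 14.7 20.4]
315 [ 550.6 -156.9] [56.2 56.2] 4.2 [11.7 15.8 19.5]
214 [538.6  86.5] [134.1  14.8] 83.9 [10.7 14.7 18.3]
327 [458.9 521.9] [56.9 58.2] 34.2 [11.  14.7 18.5]
341 [ 4
[... 827 characters left out ...]
y -175 [ 613. -186.  114.] maxz 502
mon y -150 [ 631. -162.  110.] maxz 502
mon y -125 [ 651. -136.  114.] maxz 551
mon y -100 [ 670. -112.  111.] maxz 562
mon y -75 [689. -87. 110.] maxz 569
mon y -50 [708. -63. 119.] maxz 576
mon y -25 [727. -37. 117.] maxz 581
mon y 0 [745. -12. 110.] maxz 587
mon y 25 [765.  14. 114.] maxz 592
mon y 50 [782.  37. 113.] maxz 603
mon y 75 [803.  87. 578.] maxz 609
mon y 100 [792. 111. 590.] maxz 615
mon y 125 [779. 138. 589.] maxz 619
tray 1501 ((506.22247314453125, 386.15277099609375), (152.44415283203125, 89.96516418457031), 6.503762722015381)
tray 2375 ((497.0277404785156, 234.25914001464844), (162.35336303710938, 132.7427520751953), 2.4169416427612305)
```

```bash
cat >> h.py <<'E'
def go(x=None,y=None,z=None,yaw=None):
    s=r.sense(); p=np.array(s['tool_pos']); Rm=R.from_euler('xyz',s['tcp_rot'],degrees=True).as_matrix()
    t=np.array([a if a is not None else b for a,b in zip((x,y,z),p)])
    cy=s['tcp_rot'][2]
    turn=None if yaw is None else round((cy-yaw+180)%360-180,2)
    print('at',np.round(p,1),'rot',np.round(s['tcp_rot'],1),'gap',round(s['finger_gap'],1),'F',np.round(s['ft_force'],1),'t',s['time'],'j1,j6',np.round(s['joint_pos'],0)[[0,5]])
    print('-> tool shift',np.round(Rm.T@(t-p),1),'turn',turn)
E
python3 - <<'E'
from h import *
go(538,87,205,-6)
s=r.sense();p=cam('wrist');Rm=R.from_euler('xyz',s['tcp_rot'],degrees=True).as_matrix()
print('cam in tool',Rm.T@(p['eye']-s['tool_pos']),p['camera_matrix'].tolist(),'\n',Rm.T@R.from_euler('xyz',p['orientation'],degrees=True).as_matrix())
E
```

```text
at [162.8 577.5 205.2] rot [180.    0.   74.3] gap 85.7 F [-0.5  0.5 -0.1] t 0.85 j1,j6 [69. -5.]
-> tool shift [-3.702e+02  4.942e+02  2.000e-01] turn 80.25
cam in tool [   0.30711105  -71.80085046 -169.17667531] [[299.03548541336073, 0.0, 280.65042632393374], [0.0, 299.03548541336073, 208.0836507736353], [0.0, 0.0, 1.0]] 
 [[ 9.99999876e-01 -7.88479690e-05  4.91881018e-04]
 [-6.38762170e-05  9.58948731e-01  2.83579491e-01]
 [-4.94048344e-04 -2.83579488e-01  9.58948607e-01]]
```

```bash
python3 -m pendant '[[1,-22,40,0,0],[1,-22,40,0,0],[1,-22,40,0,0],[1,-22,40,0,0],[1,-22,40,0,0],[1,-22,40,0,0],[1,-22,40,0,0],[1,-22,40,0,0],[1,-22,40,0,0],[1,-20,40,0,0]]' 40
python3 - <<'E'
from h import *
go(538,87,205,-6)
im,d=snap('wrist','w1.png'); W=cloud('wrist',d)
print('desk',np.nanmedian(W[(abs(W[...,0]-420)<40)&(abs(W[...,1]-130)<20)][:,2]))
for c in clusters(W,10,25,(380,640,0,200)): print(*c)
hsv=cv2.cvtColor(im,cv2.COLOR_BGR2HSV)
t=((hsv[...,1]<45)&(hsv[...,2]<150)&(abs(W[...,2])<20)&(W[...,0]>380)&(W[...,0]<620)&(W[...,1]>150)&(W[...,1]<450)).astype(np.uint8)
t=cv2.morphologyEx(t,cv2.MORPH_CLOSE,np.ones((7,7)))
n,l,st,ce=cv2.connectedComponentsWithStats(t)
for i in range(1,n):
    if st[i,4]>1000: q=W[l==i]; print('tray',st[i,4],cv2.minAreaRect(q[~np.isnan(q[:,0])][:,:2].astype(np.float32)))
cv2.imwrite('pics/w1b.png',cv2.resize(im,(800,600)))
E
```

```text
time: 1.85
tool_pos: [489.8, 257.5, 205.5]
tcp_rot: [180.0, -0.0, 74.2]
ft_force: [0.0, 1.1, -0.5]
finger_gap: 85.6
at [489.8 257.5 205.5] rot [180.   -0.   74.2] gap 85.6 F [ 0.   1.1 -0.5] t 1.85 j1,j6 [ 22. -52.]
-> tool shift [-151.    92.7    0.5] turn 80.24
desk 0.5828695023625414
1966 [417.3  80.3] [58.2 57.3] 73.3 [14.2 15.9 17.1]
1039 [541.7  82.5] [135.1  15.7] 84.0 [11.1 15.1 17.1]
tray 15220 ((498.31781005859375, 225.65675354003906), (226.73890686035156, 157.1941680908203), 15.011028289794922)
tray 7769 ((509.3018798828125, 381.4364318847656), (144.11822509765625, 85.76454162597656), 6.880148410797119)
```

View pics/w1b.png

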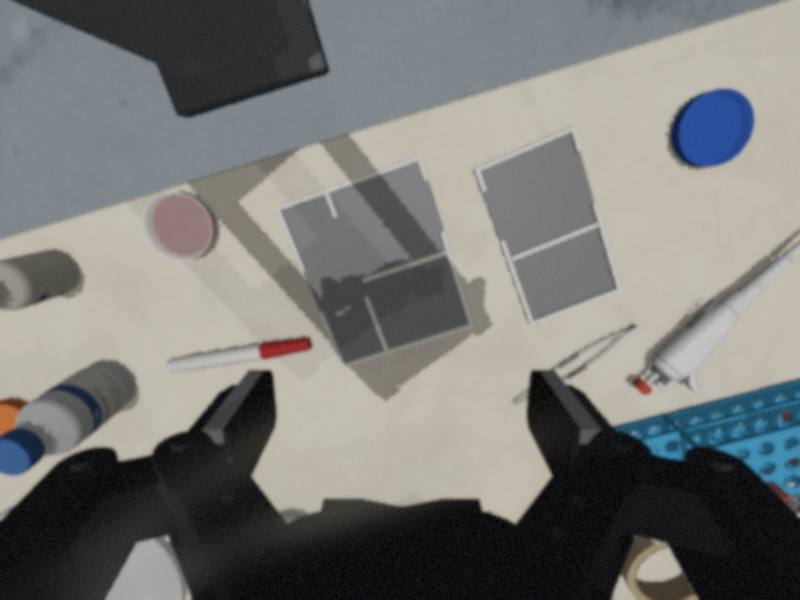

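The wrist view shows tray_three with corners (280,208), (422,160), (468,325), (345,362), its slot on the left of the image. Tray_two's corners are (474,170), (573,128), (617,290), (530,322). The marker runs from (170,363) to (310,345) with its red cap towards the trays, and the pink dish is at (182,224). Next I'll fit the tray poses from the rim.

```bash
cat >> h.py <<'E'
def ray(n,uv,z):
    p=cam(n); K=p['camera_matrix']; uv=np.atleast_2d(uv).astype(float)
    c=np.c_[(uv[:,0]-K[0,2])/K[0,0],(uv[:,1]-K[1,2])/K[1,1],np.ones(len(uv))]
    w=c@R.from_euler('xyz',p['orientation'],degrees=True).as_matrix().T
    return p['eye']+w*((z-p['eye'][2])/w[:,2])[:,None]
def fit(loc,W):
    # tray local (x left, y to robot) -> world: x_t=+y_w, y_t=-x_w at yaw 0
    A=np.array(loc,float); B=W[:,:2]; a=A.mean(0); b=B.mean(0)
    U,S,V=np.linalg.svd((A-a).T@(B-b)); D=np.diag([1,np.sign(np.linalg.det(V.T@U.T))]); M=V.T@D@U.T
    o=b-M@a; print('origin',np.round(o,1),'dir of tray x',np.degrees(np.arctan2(M[1,0],M[0,0])),'res',np.round(B-(A@M.T+o),1).tolist()); return o,M
E
python3 - <<'E'
from h import *
for nm,px,w,l,pts in [('three',[(280,208),(422,160),(468,325),(345,362)],65,79,dict(slot=(-41,0),near=(22,36),far=(22,-41))),('two',[(474,170),(573,128),(617,290),(530,322)],43,75,dict(near=(0,32),far=(0,-41)))]:
    X=ray('wrist',np.array(px)*.7,8); o,M=fit([(-w,l),(w,l),(w,-l),(-w,-l)],X)
    for k,v in pts.items(): print(nm,k,np.round(M@np.array(v)+o,1))
E
```

```text
origin [499.6 231.5] dir of tray x 92.11601685289358 res [[3.7, 2.5], [4.2, -2.4], [-3.7, -5.3], [-4.2, 5.2]]
three slot [501.1 190.5]
three near [462.8 252.2]
three far [539.7 255. ]
origin [508.8 380.5] dir of tray x 96.70496780756649 res [[2.4, 1.2], [2.8, -0.8], [-1.8, -2.8], [-3.3, 2.5]]
two near [477.1 376.8]
two far [549.6 385.3]
```

```bash
python3 -m pendant '[[1,-31,19.5,17,0],[1,-31,19.5,17,0],[1,-31,19.5,17,0],[1,-31,19.5,17,0],[1,-30,19.5,17,0],[1,0,0,0,8],[1,0,0,0,8],[1,0,0,0,8],[1,0,0,0,8],[1,0,0,0,8]]' >/dev/null; python3 -m pendant '[[0.6,0,0,0,8],[0.6,0,0,0,8],[0.6,0,0,0,8],[0.6,0,0,0,8],[0.6,0,0,0,8]]'
python3 - <<'E'
from h import *
im,d=snap('wrist','w2.png'); W=cloud('wrist',d)
for c in clusters(W,9,25,(440,640,0,170),60): print(*c)
m=(W[...,2]>9)&(W[...,2]<22)&(abs(W[...,0]-541)<30)&(abs(W[...,1]-83)<85)
q=W[m]; c=q[:,:2].mean(0); u=np.linalg.svd(q[:,:2]-c,full_matrices=False)[2][0]; print(c,np.degrees(np.arctan2(u[1],u[0])),'ends',((q[:,:2]-c)@u).min(),((q[:,:2]-c)@u).max())
go(541,82.5,3,-6)
E
```

```text
time: 3.4
tool_pos: [540.7, 84.5, 120.2]
tcp_rot: [-180.0, -0.0, -6.1]
ft_force: [0.6, 0.0, -0.2]
finger_gap: 51.0
2033 [537.2  87.7] [133.8  15. ] 83.6 [11.1 14.8 16.6]
64 [441.   86.2] [18.2  1.7] 90.0 [ 9.9 13.9 16.4]
[537.82171193  92.66562099] -96.61905539984276 ends -61.89755686383778 71.91077833254161
at [540.7  84.5 120.3] rot [-180.    -0.    -6.6] gap 51.3 F [ 0.3 -0.6 -0.4] t 3.45 j1,j6 [ 4. 10.]
-> tool shift [  0.5   2.  117.3] turn -0.58
```

View pics/w2.png

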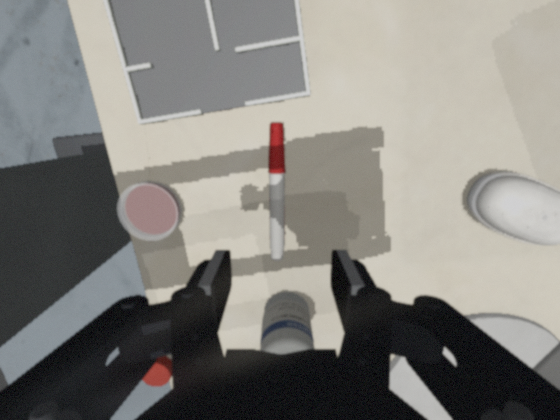

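The pen shows at u≈277, about 3.5 px left of the finger midline, so it is near (538,87). The first wrist look was biased because the arm was still moving, and I'll let it settle from now on. Now I'll grasp the marker.

```bash
python3 -m pendant '[[0.6,-3.3,-2.8,0,0],[0.6,0,0,30,0],[0.6,0,0,30,0],[0.6,0,0,30,0],[0.6,0,0,16,0],[0.6,0,0,10,0],[0.6,0,0,0,0],[0,0,0,0,0],[0,0,0,0,0],[0,0,0,0,0]]' 30; python3 -m pendant '[[0,0,0,0,0],[0,0,0,0,0],[0,0,0,-30,0],[0,0,0,-30,0],[0,0,0,-40,0],[0,0,0,0,0]]'; python3 - <<'E'
from h import *
go(495.5+1.5,195.5,None,92-180)
E
```

```text
time: 4.45
tool_pos: [538.8, 87.7, 5.5]
tcp_rot: [-180.0, -0.1, -5.7]
ft_force: [-0.3, 0.3, 0.6]
finger_gap: 7.7
time: 5.05
tool_pos: [542.0, 87.9, 111.0]
tcp_rot: [-179.9, -0.6, -5.7]
ft_force: [1.6, -0.1, 0.8]
finger_gap: 0.1
at [542.   87.9 111. ] rot [-179.9   -0.6   -5.7] gap 0.1 F [ 1.6 -0.1  0.8] t 5.05 j1,j6 [ 4. 10.]
-> tool shift [ -55.6 -102.6   -0.4] turn 82.26
```

```bash
python3 -m pendant '[[0.6,0,0,0,0],[0.6,0,0,0,0],[0.6,0,0,0,0],[0.6,0,0,0,0]]'; python3 - <<'E'
from h import *
im,d=snap('wrist','w3.png'); W=cloud('wrist',d)
for c in clusters(W,9,25,(440,640,0,170),60): print(*c)
im,d=snap('top'); W=cloud('top',d)
for c in clusters(W,9,25,(440,640,0,170),60): print(*c)
go(538,87.3,0,-6)
E
```

```text
time: 5.45
tool_pos: [536.7, 87.5, 102.8]
tcp_rot: [180.0, 0.1, -5.7]
ft_force: [0.5, -0.5, 0.7]
finger_gap: 51.4
2322 [537.7  87.8] [134.2  16. ] 84.7 [10.9 15.1 16.8]
94 [441.1  85.2] [ 2.2 20.2] 0.3 [ 9.6 13.8 16.7]
70 [534.7  50.5] [44.5 14.3] 84.3 [10.5 14.9 19. ]
at [537.1  87.5 103.3] rot [ 1.8e+02  1.0e-01 -5.7e+00] gap 51.2 F [ 0.2 -0.5 -0.4] t 5.55 j1,j6 [ 4. 10.]
-> tool shift [1.100e+00 1.000e-01 1.033e+02] turn 0.25
```

View pics/w3.png

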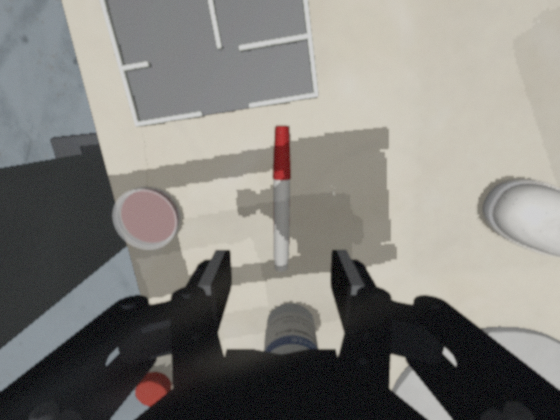

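The pen is undisturbed and centred. The tips stand further back while the gap is open, so they closed above the pen's midline. I'll go lower and settle before closing.

```bash
python3 -m pendant '[[0.6,0.5,0,30,0],[0.6,0,0,30,0],[0.6,0,0,26,0],[0.6,0,0,10,0],[0.6,0,0,6.5,0],[0.6,0,0,0,0],[0.6,0,0,0,0]]' 30; python3 -m pendant '[[0,0,0,0,0],[0,0,0,0,0],[0,0,0,0,0],[0,0,0,0,0],[0,0,0,0,0],[0,0,0,0,0]]'; 
```

```text
time: 6.25
tool_pos: [539.3, 87.6, 3.0]
tcp_rot: [-180.0, -0.1, -5.7]
ft_force: [0.7, -0.0, 0.2]
finger_gap: 51.4
time: 6.85
tool_pos: [538.1, 87.5, 1.7]
tcp_rot: [180.0, 0.0, -5.7]
ft_force: [0.0, 0.1, -1.0]
finger_gap: -0.0
```

```bash
python3 - <<'E'
from h import *
im,d=snap('wrist','w4.png')
go(538,87.3,0,-6)
s=np.array([[538.,87.3,0]])
i2,_=snap('scene'); u=proj('scene',[[538,87,20]])[0].astype(int); print(u)
c=i2[max(0,u[1]-60):u[1]+60,max(0,u[0]-80):u[0]+80]
cv2.imwrite('pics/c4.png',np.vstack([cv2.resize(im[100:400,80:480],(400,300)),cv2.resize(c,(400,300),interpolation=cv2.INTER_CUBIC)]))
E
```

```text
at [538.1  87.5   1.7] rot [180.    0.   -5.7] gap 0.2 F [-1.  -0.4 -0.2] t 6.9 j1,j6 [ 4. 10.]
-> tool shift [-0.1  0.2  1.7] turn 0.26
[236 228]
```

View pics/c4.png

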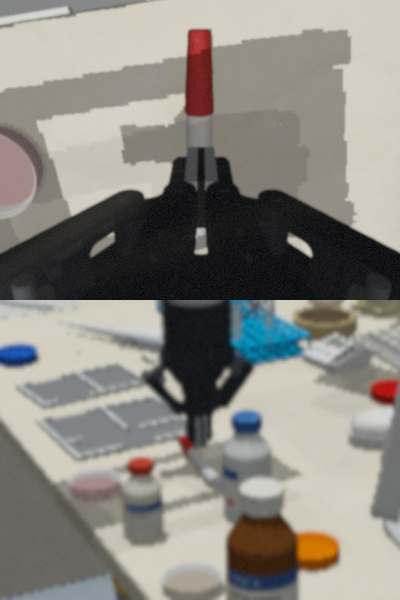

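```bash
python3 - <<'E'
from h import *
print(r.grasp_offset)
im,d=snap('scene'); W=cloud('scene',d)
m=(abs(W[...,0]-535)<25)&(abs(W[...,1]-80)<30)
dark=im.max(2)<95
q=W[m&dark]; print(np.round(np.percentile(q[:,2],[0,2,5,10,20,50]),1),len(q))
for a in range(0,60,5): 
    k=m&(W[...,2]>=a)&(W[...,2]<a+5); 
    if k.any(): print(a,k.sum(),np.round(W[k].mean(0),0),im[k].mean(0).round())
E
```

```text
18.700000000000003
[ 29.5  42.9  54.9  74.9 100.6 176.1] 1308
0 22 [525.  80.   1.] [142. 153. 157.]
5 14 [528.  82.   8.] [107. 112. 115.]
10 38 [531.  78.  13.] [126. 128. 129.]
15 4 [530.  76.  16.] [130. 132. 134.]
25 5 [532.  83.  29.] [ 91.  93. 105.]
30 11 [534.  80.  33.] [87. 89. 99.]
35 14 [532.  80.  38.] [67. 66. 78.]
40 22 [531.  82.  43.] [62. 61. 65.]
45 16 [535.  82.  47.] [72. 71. 70.]
50 18 [531.  83.  52.] [67. 66. 64.]
55 19 [532.  81.  58.] [63. 61. 59.]
```

The fingertips physically sit about 20–25 mm above the reported TCP: the scene depth shows the tips at z≈27 when the TCP reads 1.7. I'll open and feel downward gently.

```bash
python3 -m pendant '[[0.6,0,0,0,0],[0.6,0,0,0,0],[0.6,0,0,0,0],[0.6,0,0,0,0],[0.6,0,0,5,0],[0.6,0,0,5,0],[0.6,0,0,0,0]]' 30;  python3 -m pendant '[[0.6,0,0,3,0],[0.6,0,0,2,0],[0.6,0,0,0,0],[0.6,0,0,0,0]]'; python3 - <<'E'
from h import *
im,d=snap('scene'); W=cloud('scene',d)
m=(abs(W[...,0]-535)<60)&(abs(W[...,1]-80)<40)&(im.max(2)<85)
print(np.round(np.percentile(W[m][:,2],[0,1,2,5,10]),1)); go(z=-20)
E
```

```text
time: 7.7
tool_pos: [537.2, 87.5, -9.6]
tcp_rot: [180.0, 0.1, -5.7]
ft_force: [0.4, -0.1, -0.1]
finger_gap: 51.1
time: 8.1
tool_pos: [538.2, 87.5, -13.3]
tcp_rot: [180.0, 0.0, -5.7]
ft_force: [-0.8, 0.7, -0.3]
finger_gap: 51.4
[21.5 32.5 38.7 53.8 71.5]
at [538.2  87.5 -13.2] rot [-180.    -0.    -5.7] gap 51.4 F [ 0.7 -0.2  0.6] t 8.15 j1,j6 [ 4. 10.]
-> tool shift [-0.   0.   6.8] turn None
```

```bash
python3 -m pendant '[[0.6,0,0,3,0],[0.6,0,0,3,0],[0.6,0,0,0,0],[0.6,0,0,0,0]]';python3 -m pendant '[[0.6,0,0,2,0],[0.6,0,0,0,0],[0.6,0,0,0,0]]'; python3 - <<'E'
from h import *
im,d=snap('scene'); W=cloud('scene',d); iw,_=snap('wrist')
m=(abs(W[...,0]-535)<60)&(abs(W[...,1]-80)<40)&(im.max(2)<85)
print(np.round(np.percentile(W[m][:,2],[0,1,2,5,10]),1)); go(z=-20)
c=im[168:288,156:316]
cv2.imwrite('pics/c5.png',np.vstack([cv2.resize(iw[100:400,80:480],(400,300)),cv2.resize(c,(400,300),interpolation=cv2.INTER_CUBIC)]))
E
```

```text
time: 8.55
tool_pos: [538.0, 87.5, -19.5]
tcp_rot: [180.0, 0.0, -5.7]
ft_force: [0.3, -0.1, 0.4]
finger_gap: 51.3
time: 8.85
tool_pos: [538.1, 87.5, -21.4]
tcp_rot: [180.0, 0.0, -5.7]
ft_force: [0.0, 0.1, 0.6]
finger_gap: 51.3
[13.1 26.1 32.5 49.1 65.6]
at [538.2  87.5 -21.2] rot [-180.    -0.    -5.7] gap 51.0 F [ 0.2 -0.5  0.4] t 8.95 j1,j6 [ 4. 10.]
-> tool shift [ 0.  -0.  -1.2] turn None
```

View pics/c5.png

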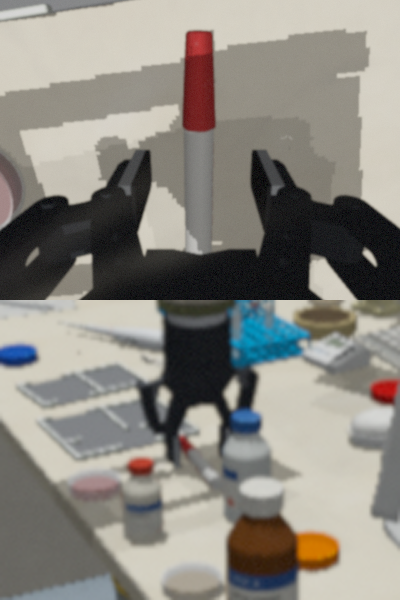

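```bash
python3 -m pendant '[[0.6,0,0,3,0],[0.6,0,0,1,0],[0.4,0,0,0,0],[0.3,0,0,0,0],[0.3,0,0,0,0]]';python3 -m pendant '[[0,0,0,0,0],[0,0,0,0,0],[0,0,0,0,0],[0,0,0,0,0],[0,0,0,0,0]]' 30
```

```text
time: 9.45
tool_pos: [538.2, 87.5, -25.3]
tcp_rot: [180.0, -0.0, -5.7]
ft_force: [-0.1, 0.2, -0.2]
finger_gap: 25.8
time: 9.95
tool_pos: [538.4, 87.5, -25.1]
tcp_rot: [-180.0, -0.0, -5.7]
ft_force: [-0.4, 0.3, 2.8]
finger_gap: 14.5
```

```bash
python3 -m pendant '[[0,0,0,-25,0],[0,0,0,-40,0],[0,0,0,-40,0],[0,-17,-34.5,0,0],[0,-17,-34.5,0,0],[0,-17,-34.5,0,0],[0,0,0,0,8.2],[0,0,0,0,8.2],[0,0,0,0,8.2],[0,0,0,0,8.2]]' >/dev/null;python3 -m pendant '[[0,0,0,0,8.2],[0,0,0,0,8.2],[0,0,0,0,8.2],[0,0,0,0,8.2],[0,0,0,0,8.2],[0,0,0,0,8.2],[0,0,0,0,0],[0,0,0,0,0],[0,0,0,0,0]]'; python3 - <<'E'
from h import *
im,d=snap('wrist','w6.png'); go(497,195,-22,-87.7)
cv2.imwrite('pics/w6b.png',cv2.resize(im,(800,600)))
E
```

```text
time: 11.85
tool_pos: [497.7, 195.6, 79.6]
tcp_rot: [180.0, -0.0, -87.5]
ft_force: [-0.3, 0.5, -0.1]
finger_gap: 14.3
at [497.8 195.6  79.6] rot [180.   -0.  -87.6] gap 14.0 F [0.3 0.1 0.2] t 11.9 j1,j6 [ 16. 104.]
-> tool shift [  0.5   0.8 101.6] turn 0.11
```

View pics/w6b.png

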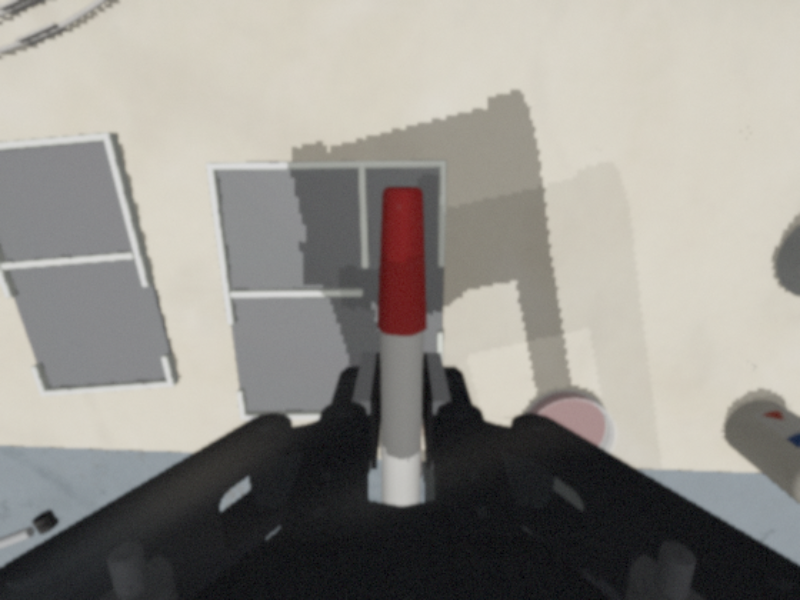

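```bash
python3 - <<'E'
from h import *
def do(nm,px,loc,pts):
    X=ray('wrist',np.array(px)*.7,8); o,M=fit(loc,X)
    for k,v in pts.items(): print(nm,k,np.round(M@np.array(v)+o,1))
do('three',[(210,164),(445,162),(243,418),(233,322)],[(65,-79),(-65,-79),(65,79),(65,14)],dict(slot=(-41,0),near=(22,36),far=(22,-41)))
do('two',[(114,133),(42,390),(174,384)],[(-43,-75),(43,75),(-43,75)],dict(near=(0,32),far=(0,-41)))
E
```

```text
origin [495.3 233.3] dir of tray x 93.1016140473105 res [[-1.1, -0.8], [-1.8, 2.8], [1.3, -0.2], [1.7, -1.8]]
three slot [497.5 192.4]
three near [458.1 253.3]
three far [535.  257.5]
origin [506.2 385.2] dir of tray x 96.01799247144389 res [[-2.2, 0.7], [1.8, -1.4], [0.5, 0.7]]
two near [474.4 381.9]
two far [547.  389.5]
```

```bash
python3 -m pendant '[[0,2.6,0.3,0,-0.5],[0,0,0,40,0],[0,0,0,35,0],[0,0,0,12,0],[0,0,0,7,0],[0,0,0,3,0],[0,0,0,2,0],[0,0,0,1,0],[0,0,0,0,0],[0,0,0,0,0]]'
```

```text
time: 12.9
tool_pos: [498.2, 193.2, -19.5]
tcp_rot: [-179.9, 0.0, -87.2]
ft_force: [-0.2, -0.3, -0.4]
finger_gap: 14.2
```

```bash
python3 -m pendant '[[0,0,0,1.5,0],[0,0,0,0,0],[0.3,0,0,0,0],[0.3,0,0,0,0],[0.3,0,0,0,0],[0.3,0,0,0,0]]';python3 -m pendant '[[0.3,0,0,-30,0],[0.3,0,0,-45,0],[0.3,0,0,-45,0],[0.3,0,0,0,0],[0.3,0,0,0,0]]'; python3 - <<'E'
from h import *
im,d=snap('wrist','w7.png'); W=cloud('wrist',d); 
for c in clusters(W,12,28,(380,640,100,300),60): print(*c)
go(419,83,120,-90)
cv2.imwrite('pics/w7b.png',cv2.resize(im,(800,600)))
E
```

```text
time: 13.5
tool_pos: [497.6, 193.0, -21.8]
tcp_rot: [180.0, -0.0, -87.2]
ft_force: [-0.3, 0.2, 0.4]
finger_gap: 25.8
time: 14.0
tool_pos: [499.0, 193.4, 99.9]
tcp_rot: [-179.8, 0.0, -87.2]
ft_force: [0.2, 0.2, -0.1]
finger_gap: 26.0
2265 [496.2 192.7] [134.8  14.7] 2.3 [12.8 16.  17.8]
291 [422.1 107.1] [14.1 26.1] 89.8 [12.7 14.2 15.3]
at [497.6 193.   98.1] rot [-180.     0.   -87.2] gap 25.3 F [-0.2  0.   0.1] t 14.05 j1,j6 [ 16. 103.]
-> tool shift [106.1  83.8 -22. ] turn 2.75
```

View pics/w7b.png

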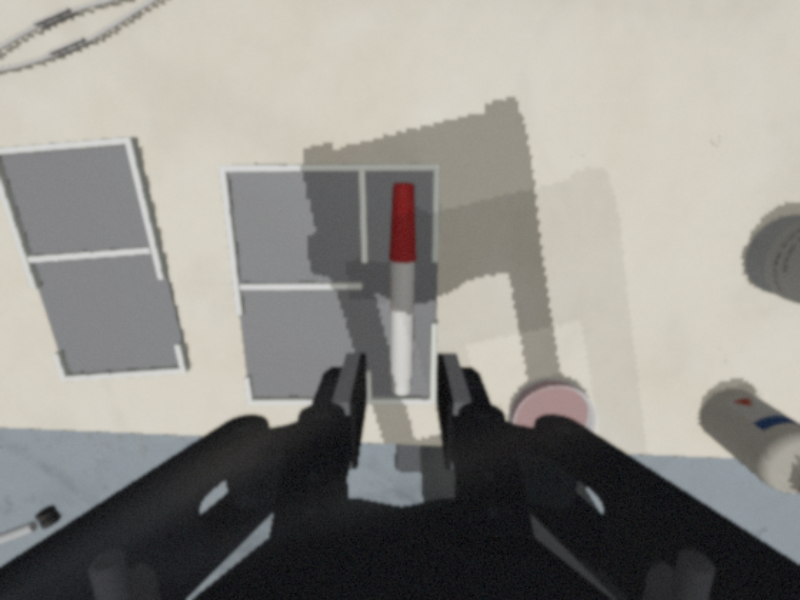

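The marker lies in the slot, measured at (496,193), pointing along it, so it is fully in. Next I'll take the pink dish at about (414.5,84.5). It is in the stock with pink medium, and none of the blue, orange or red look-alikes is near it.

```bash
python3 - <<'E'
from h import *
X=ray('wrist',np.array([(222,168),(437,167),(250,401),(433,401)])*.7,8); o,M=fit([(65,-79),(-65,-79),(65,79),(-65,79)],X)
for v in [(-41,0),(22,36),(22,-41)]: print(M@v+o)
E
python3 -m pendant '[[1,34.8,29.4,0,0],[1,34.8,29.4,0,0],[1,34.8,29.4,0,0],[1,0,0,20,0],[1,0,0,0,0],[1,0,0,0,0],[1,0,0,0,0]]'; python3 - <<'E'
from h import *
im,d=snap('wrist','w8.png'); W=cloud('wrist',d); 
for c in clusters(W,9,25,(340,480,30,140),60): print(*c)
go(414.5,84.5,-30,-87)
E
```

```text
origin [494.  234.2] dir of tray x 93.03032502160062 res [[-2.7, -2.6], [-3.0, 2.5], [3.3, -2.6], [2.4, 2.6]]
[496.12348428 193.22979168]
[456.84336008 254.23857664]
[533.73569059 258.30914275]
time: 14.75
tool_pos: [414.6, 84.9, 78.0]
tcp_rot: [179.9, 0.0, -87.2]
ft_force: [0.2, -0.2, 0.1]
finger_gap: 85.1
3892 [412.6  85.7] [58.4 57.2] 3.1 [14.8 16.  17. ]
at [414.8  85.   78.3] rot [180.    0.  -87.2] gap 85.3 F [-0.1 -0.1 -0.1] t 14.8 j1,j6 [ 5. 92.]
-> tool shift [  0.5   0.3 108.3] turn -0.19
```

```bash
python3 -m pendant '[[1,-0.5,2,40,0],[1,0,0,40,0],[1,0,0,14,0],[1,0,0,8,0],[1,0,0,3,0],[1,0,0,0,0]]';python3 -m pendant '[[1,0,0,2,0],[0,0,0,0,0],[0,0,0,0,0],[0,0,0,0,0],[0,0,0,0,0],[0,0,0,0,0]]' 40
```

```text
time: 15.4
tool_pos: [413.3, 85.2, -26.2]
tcp_rot: [-180.0, 0.0, -87.2]
ft_force: [0.1, -0.8, -0.1]
finger_gap: 85.1
time: 16.0
tool_pos: [413.4, 85.0, -27.8]
tcp_rot: [-179.9, 0.0, -87.3]
ft_force: [-1.3, -0.3, 6.3]
finger_gap: 56.6
```

```bash
python3 -m pendant '[[0,0,0,-10,0],[0,0,0,-25,0],[0,0,0,-30,0],[0,-33.3,-10.4,0,0],[0,-33.3,-10.4,0,0],[0,-33.3,-10.4,0,0],[0,-33.3,-10.4,0,0],[0,-33.3,-10.4,0,0],[0,0,0,0,0],[0,0,0,0,0]]'; python3 - <<'E'
from h import *
im,d=snap('wrist','w9.png'); W=cloud('wrist',d); go(457.5,253.8,-24,-87)
for c in clusters(W,60,90,(340,580,130,340),60): print(*c)
E
```

```text
time: 17.0
tool_pos: [456.4, 254.2, 36.6]
tcp_rot: [180.0, -0.0, -87.1]
ft_force: [0.4, -0.6, 0.2]
finger_gap: 56.4
at [456.1 253.4  36.4] rot [180.   -0.  -87.2] gap 56.4 F [ 0.4 -0.1  0.1] t 17.05 j1,j6 [ 23. 111.]
-> tool shift [-0.4 -1.4 60.4] turn -0.21
12583 [459.5 251. ] [60.8 66.9] 40.3 [76.1 79.9 83.8]
```

View pics/w9.png

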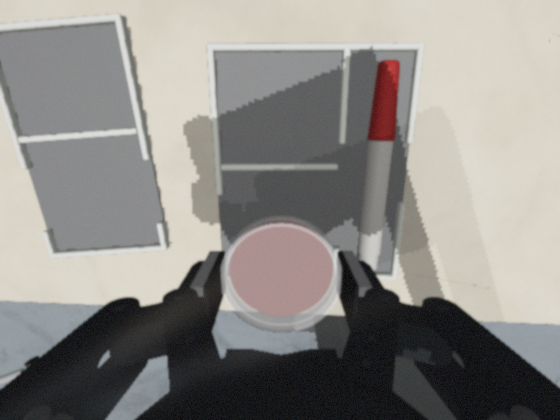

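```bash
python3 -m pendant '[[0,-0.3,-1.4,30,0],[0,0,0,18,0],[0,0,0,6,0],[0,0,0,3,0],[0,0,0,2,0],[0,0,0,1.5,0],[0,0,0,0,0],[0,0,0,0,0]]';python3 -m pendant '[[0.75,0,0,0,0],[0.75,0,0,0,0],[0.75,0,0,0,0],[0.75,0,0,-10,0],[0.75,0,0,-30,0],[0.75,0,0,-45,0],[0.75,0,0,-45,0],[0.75,0,0,0,0],[0.75,0,0,0,0]]'; python3 - <<'E'
from h import *
im,d=snap('wrist','w10.png'); W=cloud('wrist',d); go(534.5,-47.5,100,-87)
for c in clusters(W,12,28,(400,580,150,300),60): print(*c)
cv2.imwrite('pics/w10b.png',im)
E
```

```text
time: 17.85
tool_pos: [458.3, 254.3, -23.7]
tcp_rot: [-179.9, 0.0, -87.2]
ft_force: [0.6, -0.0, 0.5]
finger_gap: 56.4
time: 18.75
tool_pos: [459.3, 254.7, 108.2]
tcp_rot: [-179.8, 0.1, -87.2]
ft_force: [-0.9, 0.5, -1.0]
finger_gap: 63.7
at [457.9 254.1 106.1] rot [-180.     0.   -87.2] gap 63.8 F [-0.4 -0.1 -0.8] t 18.8 j1,j6 [ 23. 111.]
-> tool shift [305.  -62.    6.1] turn -0.24
2353 [495.9 192.7] [134.3  15.4] 2.4 [12.8 15.9 17.7]
3174 [456.  253.6] [58.  57.4] 46.5 [15.6 16.7 17.9]
```

View pics/w10b.png

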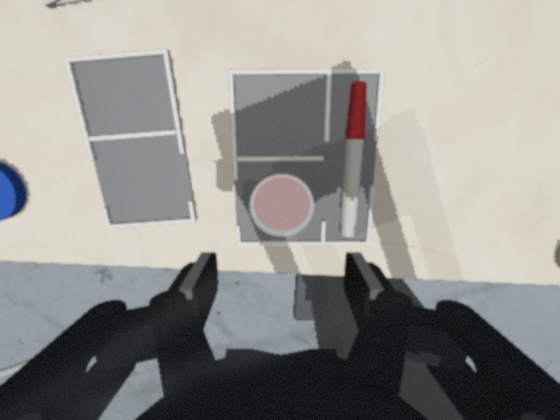

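The dish and marker both lie flat in their places; the dish measures (456,254) and clears the lips. Next is the medium bottle: blue cap, the middle-sized of the three in the stock, at about (534.6,−47).

```bash
python3 - <<'E'
from h import *
X=ray('wrist',np.array([(230,70),(382,71),(238,243),(368,242)]),8); o,M=fit([(65,-79),(-65,-79),(65,79),(-65,79)],X)
for v in [(22,36),(22,-41)]: print(M@v+o)
X=ray('wrist',np.array([(69,60),(167,51),(110,226),(195,221)]),8); o,M=fit([(43,-75),(-43,-75),(43,75),(-43,75)],X)
for v in [(0,32),(0,-41)]: print(M@v+o)
E
python3 -m pendant '[[1,38.1,-7.7,-10,0],[1,38.1,-7.7,0,0],[1,38.1,-7.7,0,0],[1,38.1,-7.7,0,0],[1,38.1,-7.7,0,0],[1,38.1,-7.7,0,0],[1,38.1,-7.7,0,0],[1,38.1,-7.7,0,0],[1,0,0,0,0],[1,0,0,0,0]]'; python3 - <<'E'
from h import *
im,d=snap('wrist','w11.png'); W=cloud('wrist',d); go(534.5,-47.5,26,-87)
for lo,hi in [(70,95),(108,125)]:
  for c in clusters(W,lo,hi,(450,600,-120,20),60): print(*c)
E
```

```text
origin [494.1 235. ] dir of tray x 92.94237325194597 res [[-2.1, -2.6], [-3.5, 2.5], [2.6, -2.3], [3.0, 2.3]]
[457.00344435 255.10856951]
[533.90193278 259.06109746]
origin [502.2 383.5] dir of tray x 96.92352550264866 res [[-2.8, -3.0], [-2.7, 2.3], [3.4, -2.0], [2.0, 2.6]]
[470.4541567 379.5968153]
[542.92183561 388.39656032]
time: 19.8
tool_pos: [532.7, -47.9, 113.8]
tcp_rot: [179.8, 0.1, -87.4]
ft_force: [0.1, 0.2, -0.7]
finger_gap: 85.4
at [532.7 -47.  114. ] rot [ 1.798e+02  1.000e-01 -8.730e+01] gap 85.2 F [-0.6  0.9  0.7] t 19.85 j1,j6 [-11.  77.]
-> tool shift [ 0.7 -2.1 88. ] turn -0.29
1895 [538.6 -45. ] [39.1 48.9] 1.1 [75.2 84.8 93.1]
2038 [533.6 -45.4] [31.  30.8] 40.4 [111.7 115.8 116.9]
```

View pics/w11.png

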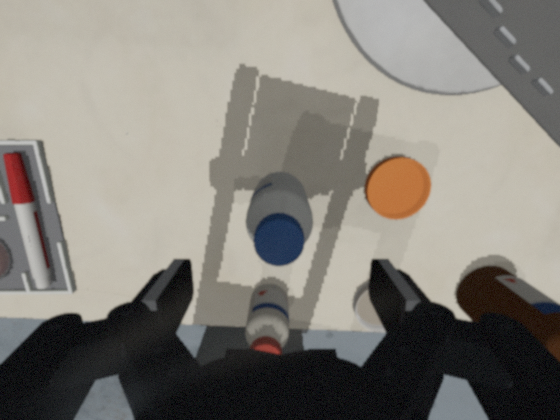

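```bash
python3 -m pendant '[[1,-1.2,-1.2,0,0],[1,0,0,30,0],[1,0,0,30,0],[1,0,0,20,0],[1,0,0,7,0],[1,0,0,0,0],[1,0,0,0,0]]'; python3 -m pendant '[[0,0,0,0,0],[0,0,0,0,0],[0,0,0,0,0],[0,0,0,0,0],[0,0,0,0,0],[0,0,0,0,0]]' 45
```

```text
time: 20.55
tool_pos: [535.9, -45.7, 29.8]
tcp_rot: [-179.9, -0.0, -87.2]
ft_force: [-0.3, 0.2, -0.0]
finger_gap: 85.2
time: 21.15
tool_pos: [536.1, -46.4, 30.0]
tcp_rot: [-179.9, -0.0, -87.3]
ft_force: [-1.1, 0.3, 6.7]
finger_gap: 49.3
```

```bash
python3 -m pendant '[[0,0,0,-10,0],[0,0,0,-20,0],[0,0,0,-20,0],[0,0,0,0,0],[0,0,0,0,0]]'; python3 - <<'E'
from h import *
im,d=snap('scene'); go(534.5,258,80,-87)
u=proj('scene',[[535,-47,80]])[0].astype(int)
c=im[max(0,u[1]-75):u[1]+75,max(0,u[0]-100):u[0]+100]; cv2.imwrite('pics/c12.png',cv2.resize(c,(600,450),interpolation=cv2.INTER_CUBIC))
E
```

```text
time: 21.65
tool_pos: [535.3, -46.2, 78.8]
tcp_rot: [-180.0, -0.0, -87.3]
ft_force: [-0.2, 0.2, -2.3]
finger_gap: 49.2
at [534.6 -46.1  77.9] rot [179.9   0.  -87.2] gap 49.3 F [ 0.  -0.4 -3.3] t 21.7 j1,j6 [-10.  77.]
-> tool shift [-303.7  -14.5   -2.1] turn -0.25
```

View pics/c12.png

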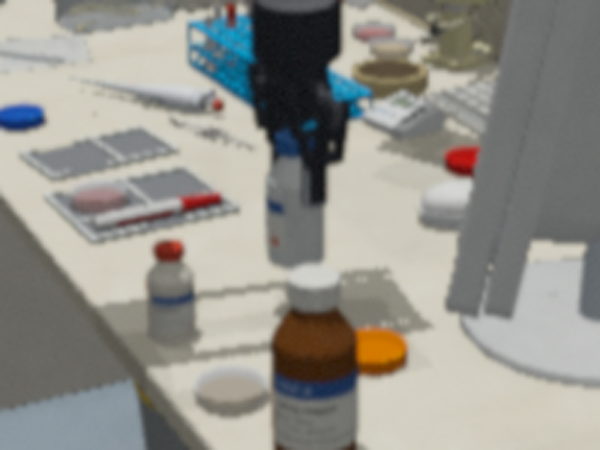

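```bash
python3 -m pendant '[[0,-38,-1.8,0,0],[0,-38,-1.8,0,0],[0,-38,-1.8,0,0],[0,-38,-1.8,0,0],[0,-38,-1.8,0,0],[0,-38,-1.8,0,0],[0,-38,-1.8,0,0],[0,-38,-1.8,0,0],[0,0,0,0,0],[0,0,0,0,0]]'; python3 - <<'E'
from h import *
im,d=snap('wrist','w13.png'); go(534.5,258,33,-87)
im2,d=snap('top','t13.png'); u=proj('top',[[500,250,0]])[0].astype(int); c=im2[u[1]-60:u[1]+60,u[0]-80:u[0]+80]
cv2.imwrite('pics/c13.png',np.hstack([cv2.resize(im[:300],(400,214)),cv2.resize(c,(285,214),interpolation=cv2.INTER_CUBIC)]))
E
```

```text
time: 22.7
tool_pos: [533.5, 258.5, 76.8]
tcp_rot: [179.8, -0.1, -87.1]
ft_force: [0.3, -0.2, -2.8]
finger_gap: 49.0
at [533.8 257.6  77. ] rot [ 1.799e+02 -1.000e-01 -8.720e+01] gap 49.2 F [ 0.8 -0.8 -1.5] t 22.75 j1,j6 [ 21. 108.]
-> tool shift [-0.4 -0.9 44. ] turn -0.2
```

View pics/c13.png

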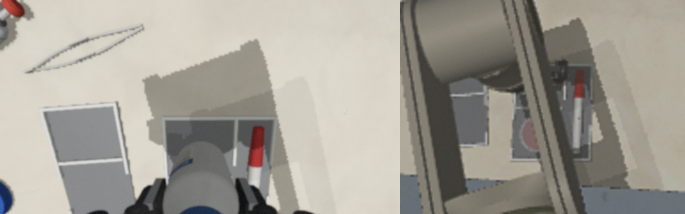

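```bash
python3 -m pendant '[[0,0,0,20,0],[0,0,0,12,0],[0,0,0,6,0],[0,0,0,3,0],[0,0,0,1.5,0],[0,0,0,0,0],[0,0,0,0,0]]'; python3 -m pendant '[[0,0,0,1,0],[0,0,0,0,0],[0,0,0,0,0]]'
```

```text
time: 23.5
tool_pos: [535.4, 258.4, 36.9]
tcp_rot: [-179.9, 0.0, -87.2]
ft_force: [-0.2, 0.2, -2.5]
finger_gap: 49.2
time: 23.8
tool_pos: [535.0, 258.2, 35.4]
tcp_rot: [-180.0, 0.0, -87.2]
ft_force: [-0.2, 0.1, -2.3]
finger_gap: 49.0
```

```bash
python3 -m pendant '[[0,0,0,1.5,0],[0,0,0,0.5,0],[0,0,0,0,0],[0,0,0,0,0]]'
```

```text
time: 24.2
tool_pos: [534.9, 258.2, 33.1]
tcp_rot: [180.0, -0.0, -87.2]
ft_force: [0.0, 0.0, -2.2]
finger_gap: 49.0
```

```bash
python3 -m pendant '[[0,0,0,1,0],[0,0,0,0,0],[0,0,0,0,0]]';python3 -m pendant '[[0,0,0,1,0],[0,0,0,0,0],[0,0,0,0,0]]'
```

```text
time: 24.5
tool_pos: [535.1, 258.2, 33.0]
tcp_rot: [-180.0, 0.0, -87.2]
ft_force: [-3.0, -1.4, 6.2]
finger_gap: 48.9
time: 24.8
tool_pos: [535.3, 258.2, 33.0]
tcp_rot: [-180.0, 0.0, -87.2]
ft_force: [-5.5, -3.3, 13.6]
finger_gap: 49.0
```

```bash
python3 -m pendant '[[0,0,0,-1.5,0],[0,0,0,0,0],[0.65,0,0,0,0],[0.75,0,0,0,0],[1,0,0,0,0],[1,0,0,0,0],[1,0,0,-20,0],[1,0,0,-40,0],[1,0,0,-40,0],[1,0,0,0,0]]'; python3 - <<'E'
from h import *
go(422,-160.5,100,-132)
im,d=snap('wrist','w14.png'); W=cloud('wrist',d)
for lo,hi in [(12,28),(70,95),(110,128)]:
  for c in clusters(W,lo,hi,(400,620,150,320),60): print(lo,*c)
E
```

```text
time: 25.8
tool_pos: [539.1, 259.8, 140.2]
tcp_rot: [-179.4, 0.2, -87.2]
ft_force: [1.1, 0.3, 0.0]
finger_gap: 85.6
at [539.1 259.8 140.2] rot [-179.4    0.2  -87.2] gap 85.6 F [1.1 0.3 0. ] t 25.8 j1,j6 [ 21. 108.]
-> tool shift [414.3 137.5  37.3] turn 44.76
12 1446 [496.1 192.7] [135.1  14.8] 1.9 [12.5 15.1 16.8]
12 101 [549.6 258.3] [42.2 11.2] 89.9 [13.1 20.6 27.4]
12 1698 [451.8 253.7] [50.7 57.3] 3.8 [14.8 15.9 17.1]
70 1521 [535.8 258.1] [39.2 48. ] 3.5 [74.6 84.5 92.6]
110 1546 [531. 258.] [30.8 31.1] 67.8 [113.4 115.4 116.5]
```

View pics/w14.png

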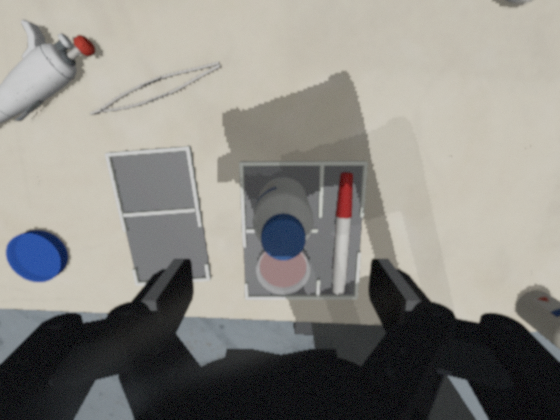

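The bottle stands upright in the far pocket at about (533,258), clear of the lips. Next is the tan dish in the stock, at (423,−160). I'll turn the jaws so they avoid the large bottle.

```bash
python3 -m pendant '[[1,45.9,14.6,0,0],[1,45.9,14.6,0,0],[1,45.9,14.6,0,0],[1,45.9,14.6,0,0],[1,45.9,14.6,0,0],[1,45.9,14.6,0,0],[1,45.9,14.6,0,0],[1,45.9,14.6,0,0],[1,45.9,14.6,0,0],[1,0,0,20,-7.5]]' >/dev/null; python3 -m pendant '[[1,0,0,20,-7.5],[1,0,0,0,-7.5],[1,0,0,0,-7.5],[1,0,0,0,-7.5],[1,0,0,0,-7.5],[1,0,0,0,0],[1,0,0,0,0],[1,0,0,0,0]]'; python3 - <<'E'
from h import *
im,d=snap('wrist','w15.png'); W=cloud('wrist',d)
cs=list(clusters(W,9,25,(360,500,-215,-110),60))
for c in cs: print(*c)
m=max(cs,key=lambda c:c[0])[1]; go(m[0],m[1],-27,-42)
cv2.imwrite('pics/w15b.png',im)
E
```

```text
time: 27.65
tool_pos: [423.2, -160.6, 92.2]
tcp_rot: [180.0, 0.0, -42.4]
ft_force: [-0.2, 0.0, 0.1]
finger_gap: 85.6
3516 [ 421.4 -158.6] [57.6 57.8] 68.9 [14.7 15.9 16.9]
at [ 423.4 -160.7   92.4] rot [180.    0.  -42.4] gap 85.1 F [ 0.4  0.  -0.6] t 27.7 j1,j6 [-27.  15.]
-> tool shift [ -2.8  -0.2 119.4] turn -0.38
```

View pics/w15b.png

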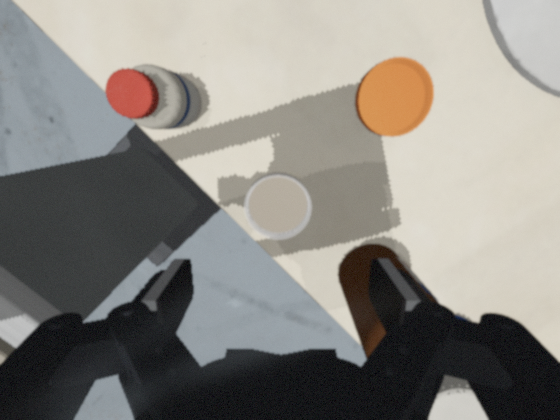

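```bash
python3 -m pendant '[[1,0,0,0,-7.1],[1,0,0,0,-7.1],[1,0,0,0,-7.1],[1,0,0,0,-7.1],[1,0,0,0,-7.1],[1,-2.2,-1.7,0,0],[1,0,0,40,0],[1,0,0,40,0],[1,0,0,25,0],[1,0,0,10,0]]'; python3 -m pendant '[[1,0,0,3,0],[1,0,0,1,0],[1,0,0,0,0],[0,0,0,0,0],[0,0,0,0,0],[0,0,0,0,0],[0,0,0,0,0],[0,0,0,0,0],[0,0,0,0,0]]' 40
```

```text
time: 28.7
tool_pos: [419.0, -157.5, -25.2]
tcp_rot: [-179.9, 0.3, -7.0]
ft_force: [-0.6, 0.2, 0.6]
finger_gap: 85.5
time: 29.6
tool_pos: [422.4, -159.3, -25.0]
tcp_rot: [180.0, -0.1, -6.8]
ft_force: [-2.6, 1.3, 8.7]
finger_gap: 56.3
```

```bash
python3 -m pendant '[[0,0,0,-10,0],[0,0,0,-35,0],[0,0,0,-40,0],[0,0,0,-40,0],[0,-1.1,-45.2,0,0],[0,-1.1,-45.2,0,0],[0,-1.1,-45.2,0,0],[0,-1.1,-45.2,0,0],[0,-1.1,-45.2,0,0],[0,-1.1,-45.2,0,0]]'; python3 -m pendant '[[0,-1.1,-45.2,0,0],[0,-1.1,-45.2,0,0],[0,-1.1,-45.2,0,0],[0,-1.1,-45.2,0,0],[0,-1.1,-45.2,0,0],[0,-1.1,-45.2,0,0],[0,0,0,0,7.7],[0,0,0,0,7.7],[0,0,0,0,7.7],[0,0,0,0,7.7]]' >/dev/null; python3 -m pendant '[[0,0,0,0,7.7],[0,0,0,0,7.7],[0,0,0,0,7.7],[0,0,0,0,7.7],[0,0,0,0,7.7],[0,0,0,0,7.7],[0,0,0,0,0],[0,0,0,0,0]]'; python3 - <<'E'
from h import *
go(473.5,381,-22,-83.6)
im,d=snap('wrist','w16.png');cv2.imwrite('pics/w16b.png',cv2.resize(im[:300],(800,428)))
E
```

```text
time: 30.6
tool_pos: [446.9, 113.2, 99.8]
tcp_rot: [-180.0, -0.1, -6.8]
ft_force: [0.7, 0.3, -0.5]
finger_gap: 56.4
time: 32.4
tool_pos: [472.2, 381.4, 99.2]
tcp_rot: [-180.0, 0.0, -83.5]
ft_force: [0.0, -0.4, -1.1]
finger_gap: 56.3
at [472.2 381.4  99.2] rot [-180.     0.   -83.5] gap 56.3 F [ 0.  -0.4 -1.1] t 32.4 j1,j6 [ 34. 118.]
-> tool shift [  0.6  -1.2 121.2] turn 0.08
```

The viewer is used up, so I'll go on numerically. I'll find the far pocket's grey floor in the settled wrist image to pin down tray_two's pose.

```bash
cat > pk.py <<'E'
from h import *
def pocket(im,c0):
    u0=proj('wrist',[[c0[0],c0[1],3]])[0].astype(int)
    Rw=[ray('wrist',[(u,v)],3)[0] for v,u in [(0,0)]]
    hsv=cv2.cvtColor(im,cv2.COLOR_BGR2HSV)
    t=((hsv[...,1]<50)&(hsv[...,2]<140)).astype(np.uint8)
    t=cv2.erode(t,np.ones((3,3))); n,l=cv2.connectedComponents(t)
    k=l[u0[1],u0[0]]; ys,xs=np.nonzero(l==k)
    X=ray('wrist',np.c_[xs,ys],3)[:,:2]
    print('lab',k,len(xs),'px',u0,'hsv',hsv[u0[1],u0[0]],cv2.minAreaRect(X.astype(np.float32)))
E
python3 - <<'E'
from pk import *
im,d=snap('wrist'); pocket(im,(545,390)); go()
W=cloud('wrist',d)
for c in clusters(W,120,160,(380,580,300,460),200): print(*c)
hsv=cv2.cvtColor(im,cv2.COLOR_BGR2HSV)
for y in np.arange(-80,81,2.): # profile along tray y at tray x=25 
    p=np.array([504.5,385.5])+25*np.array([-.113,.994])+y*np.array([-.994,-.113]); u=proj('wrist',[[p[0],p[1],5]])[0].round().astype(int)
    if 0<=u[1]<420: print(int(y),hsv[u[1],u[0],2],end=' | ')
print()
for x in np.arange(-56,57,2.):
    p=np.array([504.5,385.5])+x*np.array([-.113,.994])-55*np.array([-.994,-.113]); u=proj('wrist',[[p[0],p[1],8]])[0].round().astype(int)
    print(int(x),hsv[u[1],u[0],2],end=' | ')
E
```

```text
lab 3 5349 px [280 118] hsv [ 0  3 99] ((543.9550170898438, 392.41656494140625), (61.12572479248047, 78.4250717163086), 7.641281604766846)
at [472.1 381.4  99. ] rot [-180.     0.   -83.6] gap 56.5 F [0.4 0.1 0.1] t 32.5 j1,j6 [ 34. 118.]
-> tool shift [0. 0. 0.] turn None
13140 [475.4 384.5] [66.4 60.7] 58.3 [137.5 139.6 154.5]
-80 218 | -78 220 | -76 221 | -74 215 | -72 212 | -70 160 | -68 152 | -66 152 | -64 151 | -62 153 | -60 151 | -58 150 | -56 150 | -54 151 | -52 152 | -50 148 | -48 120 | -46 99 | -44 97 | -42 96 | -40 96 | -38 99 | -36 96 | -34 97 | -32 97 | -30 98 | -28 99 | -26 99 | -24 97 | -22 95 | -20 97 | -18 95 | -16 100 | -14 100 | -12 100 | -10 145 | -8 166 | -6 136 | -4 97 | -2 95 | 0 95 | 2 96 | 4 99 | 6 97 | 8 98 | 10 99 | 12 97 | 14 95 | 16 82 | 18 81 | 20 79 | 22 81 | 24 81 | 26 78 | 28 82 | 30 82 | 32 79 | 34 82 | 36 82 | 38 84 | 40 85 | 42 111 | 44 132 | 46 138 | 48 125 | 50 124 | 52 125 | 54 169 | 56 194 | 58 184 | 60 179 | 62 177 | 64 176 | 66 178 | 68 179 | 70 177 | 72 177 | 74 178 | 76 179 | 78 178 | 80 179 | 
-56 155 | -54 154 | -52 156 | -50 154 | -48 153 | -46 152 | -44 153 | -42 153 | -40 158 | -38 165 | -36 117 | -34 101 | -32 104 | -30 102 | -28 102 | -26 106 | -24 102 | -22 102 | -20 102 | -18 102 | -16 104 | -14 101 | -12 102 | -10 100 | -8 101 | -6 100 | -4 100 | -2 104 | 0 103 | 2 104 | 4 101 | 6 100 | 8 104 | 10 104 | 12 117 | 14 145 | 16 145 | 18 152 | 20 151 | 22 151 | 24 151 | 26 151 | 28 150 | 30 152 | 32 151 | 34 151 | 36 151 | 38 149 | 40 139 | 42 196 | 44 220 | 46 215 | 48 219 | 50 219 | 52 220 | 54 219 | 56 220 |
```

```bash
python3 -m pendant '[[0,-1.5,0,40,0],[0,0,0,40,0],[0,0,0,25,0],[0,0,0,8,0],[0,0,0,4,0],[0,0,0,1.5,0],[0,0,0,1,0],[0,0,0,0,0],[0,0,0,0,0]]'; python3 -m pendant '[[0,0,0,1,0],[0,0,0,0,0],[0,0,0,0,0]]'
```

```text
time: 33.4
tool_pos: [472.7, 383.4, -19.6]
tcp_rot: [-179.9, 0.0, -83.7]
ft_force: [-0.1, 0.3, 0.2]
finger_gap: 56.3
time: 33.7
tool_pos: [471.9, 382.9, -21.8]
tcp_rot: [180.0, -0.0, -83.7]
ft_force: [-1.2, 1.2, -0.7]
finger_gap: 56.7
```

```bash
python3 -m pendant '[[0.8,0,0,0,0],[0.8,0,0,0,0],[0.8,0,0,0,0],[0.8,0,0,-10,0],[0.8,0,0,-40,0],[0.8,0,0,-45,0],[0.8,0,0,-45,0],[0.8,0,0,0,0],[0.8,0,0,0,0],[0.8,0,0,0,0]]'; python3 - <<'E'
from pk import *
go(421,-41,120,-83.7)
im,d=snap('wrist'); W=cloud('wrist',d)
for c in clusters(W,11,28,(400,620,330,450),60): print(*c)
pocket(im,(544,391))
E
```

```text
time: 34.7
tool_pos: [471.4, 382.5, 117.5]
tcp_rot: [179.9, -0.0, -83.7]
ft_force: [0.5, 0.5, -0.4]
finger_gap: 67.8
at [471.4 382.5 117.5] rot [179.9  -0.  -83.7] gap 67.8 F [ 0.5  0.5 -0.4] t 34.7 j1,j6 [ 34. 118.]
-> tool shift [415.5  96.2  -2.1] turn -0.04
3022 [471.9 383. ] [57.8 57.8] 6.3 [16.7 17.9 19. ]
lab 2 9319 px [279 118] hsv [90  3 97] ((505.5749206542969, 363.56488037109375), (144.40234375, 129.11766052246094), 3.8106002807617188)
```

```bash
python3 -m pendant '[[1,41.4,9.8,0,0],[1,41.4,9.8,0,0],[1,41.4,9.8,0,0],[1,41.4,9.8,0,0],[1,41.4,9.8,0,0],[1,41.4,9.8,0,0],[1,41.4,9.8,0,0],[1,41.4,9.8,0,0],[1,41.4,9.8,0,0],[1,41.4,9.8,0,0]]'>/dev/null; python3 -m pendant '[[1,0,0,15,0],[1,0,0,0,0],[1,0,0,0,0],[1,0,0,0,0]]'; python3 - <<'E'
from h import *
im,d=snap('wrist','w17.png'); W=cloud('wrist',d)
for lo,hi in [(50,72),(78,95)]:
  for c in clusters(W,lo,hi,(360,480,-90,10),60): print(*c)
m=list(clusters(W,78,95,(360,480,-90,10),60))[0][1]; go(m[0],m[1],6,-83.7)
print([ (np.round(o['at']),o['score']) for o in optics.search_frame('wrist','bottle_small')])
E
```

```text
time: 36.15
tool_pos: [419.5, -38.5, 103.1]
tcp_rot: [180.0, 0.0, -83.7]
ft_force: [-0.9, 0.2, -0.5]
finger_gap: 85.2
1068 [424.2 -38.7] [30.7 39.3] 11.3 [53.7 62.4 68.5]
1202 [420.3 -39.9] [25.8 26.1] 4.9 [81.6 85.7 86.8]
at [419.8 -38.5 103.3] rot [180.    0.  -83.6] gap 85.2 F [ 0.9 -0.1  0. ] t 36.2 j1,j6 [-12.  71.]
-> tool shift [ 1.5 -0.3 97.3] turn 0.05
[(array([430., -38.,  69.]), 0.67), (array([ 447., -241.,   35.]), 0.57)]
```

```bash
python3 -m pendant '[[1,1.3,-0.5,0,0],[1,0,0,35,0],[1,0,0,30,0],[1,0,0,20,0],[1,0,0,8,0],[1,0,0,3,0],[1,0,0,0,0],[1,0,0,0,0]]'; python3 -m pendant '[[0,0,0,0,0],[0,0,0,0,0],[0,0,0,0,0],[0,0,0,0,0],[0,0,0,0,0],[0,0,0,0,0],[0,0,0,0,0]]' 40; python3 -m pendant '[[0,0,0,-10,0],[0,0,0,-40,0],[0,0,0,-40,0],[0,0,0,-20,0],[0,0,0,0,0],[0,0,0,0,0],[0,0,0,0,0]]'; python3 - <<'E'
from h import *
go(544.5,391.5,None,-83.7)
im,d=snap('scene'); W=cloud('scene',d); m=(abs(W[...,0]-418)<25)&(abs(W[...,1]+45)<30)&(W[...,2]>40)&(im.min(2)>110)
print(np.round(np.percentile(W[m][:,2],[0,5,50,95]),0),m.sum())
E
```

```text
time: 37.05
tool_pos: [421.5, -40.8, 8.5]
tcp_rot: [-179.9, -0.0, -83.7]
ft_force: [0.6, 0.3, -0.2]
finger_gap: 85.4
time: 37.75
tool_pos: [420.7, -40.7, 7.7]
tcp_rot: [-180.0, -0.0, -83.7]
ft_force: [-0.7, 1.5, 5.9]
finger_gap: 39.3
time: 38.45
tool_pos: [419.0, -40.3, 115.5]
tcp_rot: [179.8, 0.1, -83.7]
ft_force: [-0.4, 0.0, -2.6]
finger_gap: 38.7
at [419.  -40.3 115.5] rot [ 1.798e+02  1.000e-01 -8.370e+01] gap 38.7 F [-0.4  0.  -2.6] t 38.45 j1,j6 [-12.  71.]
-> tool shift [-4.156e+02 -1.718e+02 -1.000e-01] turn -0.04
[107. 110. 144. 181.] 52
```

```bash
python3 -m pendant '[[0,-42.7,-6.7,0,0],[0,-42.7,-6.7,0,0],[0,-42.7,-6.7,0,0],[0,-42.7,-6.7,0,0],[0,-42.7,-6.7,0,0],[0,-42.7,-6.7,0,0],[0,-42.7,-6.7,0,0],[0,-42.7,-6.7,0,0],[0,-42.7,-6.7,0,0],[0,-42.7,-6.7,0,0]]'; python3 -m pendant '[[0,3.8,-34.6,0,0],[0,3.8,-34.6,0,0],[0,3.8,-34.6,0,0],[0,0,0,40,0],[0,0,0,25,0],[0,0,0,0,0],[0,0,0,0,0],[0,0,0,0,0]]'; python3 - <<'E'
from h import *
go(544.5,391.5,11,-83.7)
E
```

```text
time: 39.5
tool_pos: [439.2, 392.3, 115.1]
tcp_rot: [179.8, -0.1, -83.7]
ft_force: [1.1, -0.7, -0.7]
finger_gap: 39.2
time: 40.3
tool_pos: [545.5, 391.8, 53.8]
tcp_rot: [-179.9, 0.1, -83.7]
ft_force: [0.8, -0.1, -1.3]
finger_gap: 39.1
at [545.5 391.8  53.8] rot [-1.799e+02  1.000e-01 -8.370e+01] gap 39.1 F [ 0.8 -0.1 -1.3] t 40.3 j1,j6 [ 31. 115.]
-> tool shift [ 0.2  1.1 42.8] turn -0.03
```

```bash
python3 -m pendant '[[0,0,0.5,22,0],[0,0,0,12,0],[0,0,0,5,0],[0,0,0,2,0],[0,0,0,0,0],[0,0,0,0,0]]'; python3 -m pendant '[[0,0,0,1.2,0],[0,0,0,0,0],[0,0,0,0,0]]'
```

```text
time: 40.9
tool_pos: [544.9, 391.4, 12.2]
tcp_rot: [-179.9, 0.0, -83.7]
ft_force: [0.9, 0.1, -1.3]
finger_gap: 39.1
time: 41.2
tool_pos: [544.9, 391.5, 10.8]
tcp_rot: [-179.9, 0.0, -83.7]
ft_force: [0.3, 0.9, 1.4]
finger_gap: 39.2
```

```bash
python3 -m pendant '[[0.52,0,0,0,0],[0.65,0,0,0,0],[0.9,0,0,0,0],[1,0,0,0,0],[1,0,0,-20,0],[1,0,0,-45,0],[1,0,0,-45,0],[1,0,0,-30,0],[1,0,0,0,0],[1,0,0,0,0]]'; python3 -m pendant '[[1,0,0,0,0],[1,0,0,0,0]]'; python3 - <<'E'
from h import *
go(470,383,150)
im,d=snap('wrist','w18.png'); W=cloud('wrist',d)
for lo,hi in [(11,25),(55,70),(78,95),(108,130)]:
  for c in clusters(W,lo,hi,(400,620,160,450),60): print(lo,*c)
E
python3 -m pendant '[[1,40,0,-20,0],[1,45,0,0,0],[1,45,0,0,0],[1,45,0,0,0],[1,45,0,0,0],[1,45,0,0,0],[1,45,0,0,0],[1,0,0,0,0],[1,0,0,0,0],[1,0,0,0,0]]'
python3 - <<'E'
from h import *
for n in ['top','scene']:
    im,d=snap(n,n+'_end.png'); W=cloud(n,d)
    for lo,hi in [(11,25),(55,70),(78,95),(108,130)]:
        for c in clusters(W,lo,hi,(380,620,-300,450),25): print(n,lo,*c)
E
```

```text
time: 42.2
tool_pos: [544.8, 391.5, 151.0]
tcp_rot: [-179.9, 0.1, -83.7]
ft_force: [0.4, -0.5, 0.1]
finger_gap: 85.3
time: 42.4
tool_pos: [543.1, 390.4, 147.5]
tcp_rot: [179.8, -0.1, -83.7]
ft_force: [0.2, 0.6, -0.3]
finger_gap: 85.2
at [543.1 390.4 147.5] rot [ 1.798e+02 -1.000e-01 -8.370e+01] gap 85.2 F [ 0.2  0.6 -0.3] t 42.4 j1,j6 [ 31. 115.]
-> tool shift [-0.6 73.5 -2.2] turn None
11 492 [541.3 196. ] [48.4 15. ] 6.6 [12.  17.5 19.8]
11 222 [541.7 272.6] [17.8 47.2] 55.7 [11.8 17.  24.6]
11 2138 [472.6 383.2] [58.1 57.5] 48.5 [17.4 18.9 20.1]
11 480 [475.5 245.7] [53.9 18.1] 62.3 [13.2 18.7 19.9]
11 399 [450.5 192.6] [39.8 14.3] 2.4 [12.1 17.6 19.7]
55 641 [547.5 392.5] [32.2 39.6] 4.6 [57.9 64.9 69.4]
55 484 [539.7 272.5] [21.1 48.8] 61.8 [56.  63.7 69. ]
78 867 [544.3 392.1] [26.  25.8] 34.4 [83.8 88.7 89.8]
78 1494 [536.1 263.7] [38.  48.7] 54.1 [79.7 87.1 93.9]
108 1626 [532.7 259. ] [31.6 30.9] 89.3 [110.4 118.5 119.7]
time: 43.45
tool_pos: [577.7, 83.7, 169.4]
tcp_rot: [179.9, 0.0, -83.7]
ft_force: [0.0, 0.5, -0.0]
finger_gap: 85.7
top 11 313 [ 550.8 -157.5] [56.1 56.4] 4
[... 912 characters left out ...]
 15.3 19. ]
scene 11 175 [ 552.8 -158. ] [62.6 40.7] 65.5 [12.  14.1 16.4]
scene 11 143 [ 429.6 -287.4] [27.7 58.8] 68.7 [12.  17.8 23.8]
scene 55 58 [537.2 378.8] [28.3 36. ] 79.7 [56.2 63.2 69.4]
scene 55 78 [520.8 245. ] [30.9 49.7] 62.6 [56.1 62.4 68.5]
scene 55 165 [ 429.8 -285.3] [35.5 62.2] 64.1 [55.8 62.3 68.9]
scene 78 37 [539.6 388.7] [32.3 22.2] 49.1 [79.4 85.1 88. ]
scene 78 96 [523.9 243. ] [31.3 45. ] 68.9 [79.1 85.  93.9]
scene 78 205 [ 429.6 -286.4] [31.7 61.6] 64.7 [79.2 86.1 93.8]
scene 108 56 [528.8 255.9] [34.3 29.4] 54.6 [108.4 115.4 118.8]
scene 108 55 [ 536.  -293.9] [ 9.9 17.2] 33.5 [109.9 120.1 129. ]
scene 108 250 [ 433.1 -277.6] [36.3 50.6] 66.0 [108.8 115.9 126.7]
```

```bash
python3 -c "
from h import *
go(); hand_in()"
```

```text
at [577.7  84.3 169.6] rot [180.    0.  -83.6] gap 85.4 F [-0.2  0.3  0.4] t 43.55 j1,j6 [ 3. 87.]
-> tool shift [0. 0. 0.] turn None
the job is handed in; nothing more can be done
```

Both kits are made up and handed in at 43.6 s:
- **Tray with the slot (tray_three):** it holds the medium bottle, the pink dish and the marker.
- **Tray with two pockets (tray_two):** it holds the small bottle and the tan dish.

I set the marker and each dish down before the bottle in the same tray, so the gripper had room beside the tall bottles.

**Last checks, from depth measurements:**
- **Heights:** the bottle tops are at about 118.5 and 88 mm, and the dish tops at about 18 mm. That is what they should be standing or lying on the 3 mm tray floors.
- **Fit:** both dishes are within about 3 mm of their pocket centres, with 10 mm of room each way. The small bottle is within about 2 mm, with 10 mm or more of room.
- **Left alone:** the large bottle has not moved, and the gripper was open and clear of everything at hand-in.

**What failed or disagreed:**
- **Missed grasps:** the first two tries at the marker closed on nothing. The real fingertips stood about 25 mm above where the reported tool position put them, so I found the right height by feel.
- **Medium bottle position:** the top camera puts it about 4 mm nearer the robot than its pocket centre; the wrist camera says 1–2 mm. It has 9 mm of room.
- **Marker:** the top camera missed it in the last check, but the scene and wrist cameras place it in the slot.
- **No final look:** the picture limit ran out before the second dish and the small bottle went in, so those two were checked by measurement only.

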